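# Level and clamp the toy balance for the show cabinet

### The job

Get the toy balance ready for the show cabinet: have every wooden lorry and boat standing upright side by side in the two pans, none left on the table, and shift them from pan to pan until both pans are level. Only then clamp it: turn the middle black knob clockwise to its end stop, and after that the two outer knobs to theirs. Leave the other things on the table where they are.

Things in the scene. Friction and masses are not known exactly. Their poses are not given: they have to be found in the camera images.
- balance: two-pan toy-shop balance, green housing 300 x 460 mm, top at 50 mm, fixed to the table at a varying place and yaw. Origin: on the table, midway between the pans; x points away from the robot, y to its left. A post with a needle, 16 mm square, top at 135 mm, stands between the pans at x = +55 mm; the needle points straight up when the pans are level
- pan_left_floor (a point): centre of the inner floor of the left pan (robot's left, balance's y = +170 mm): an aluminium tray 210 (x) by 280 (y) mm, rim 5 mm thick and 11 mm above the floor; floor 90 mm above the table when level. Pans stay horizontal and move only up and down, 15 mm either way, one against the other; where a toy stands in a pan does not matter. At the start it holds lorries and is right down
- pan_right_floor (a point): centre of the inner floor of the right pan (balance's y = -170 mm), the same tray; at the start empty and right up
- pan_left (a joint): height of the left pan from level, m: 0 = both pans level, -0.015 = left right down and right pan right up, +0.015 the reverse. A surplus of 240 g (one lorry) sinks a pan about 6 mm, 600 g or more takes it to the stop
- knob_left (a joint): turn of the left clamp knob, rad: 0 = fully open, grows as it is turned clockwise seen from above, 2.2 = fully home at the end stop. Starts between 0 and 0.5, stays where it is left (friction 0.06 N m). Clamping does not move the pans
- knob_middle (a joint): turn of the middle clamp knob, rad: 0 = fully open, grows as it is turned clockwise seen from above, 2.2 = fully home at the end stop. Starts between 0 and 0.5, stays where it is left (friction 0.06 N m). Clamping does not move the pans
- knob_right (a joint): turn of the right clamp knob, rad: 0 = fully open, grows as it is turned clockwise seen from above, 2.2 = fully home at the end stop. Starts between 0 and 0.5, stays where it is left (friction 0.06 N m). Clamping does not move the pans
- knob_left_grip (a point): grip point of the left clamp knob (robot's left), on its upright axis, 87 mm above the table: a black disc 60 mm across (top at 64 mm) with a grip bar 57 mm long, 14 mm thick, top at 94 mm; the bar lies along this point's x axis and turns with the knob. The knobs stand 120 mm apart in a row, 160 mm beyond the pans' centre line
- knob_middle_grip (a point): grip point of the middle clamp knob, on its upright axis, 87 mm above the table: a black disc 60 mm across (top at 64 mm) with a grip bar 57 mm long, 14 mm thick, top at 94 mm; the bar lies along this point's x axis and turns with the knob. The knobs stand 120 mm apart in a row, 160 mm beyond the pans' centre line
- knob_right_grip (a point): grip point of the right clamp knob (robot's right), on its upright axis, 87 mm above the table: a black disc 60 mm across (top at 64 mm) with a grip bar 57 mm long, 14 mm thick, top at 94 mm; the bar lies along this point's x axis and turns with the knob. The knobs stand 120 mm apart in a row, 160 mm beyond the pans' centre line
- lorry1: wooden toy lorry, 240 g, 86 mm long (its x), 40 mm wide, 52 mm high at the cab (-x end), flat-sided up to 40 mm: grip it across its width at mid-length. Origin: centre of its underside, z up. Four to six of the six are there (None if absent), at the start in the left pan, lengthwise along the balance's x
- lorry2: wooden toy lorry, 240 g, 86 mm long (its x), 40 mm wide, 52 mm high at the cab (-x end), flat-sided up to 40 mm: grip it across its width at mid-length. Origin: centre of its underside, z up. Four to six of the six are there (None if absent), at the start in the left pan, lengthwise along the balance's x
- lorry3: wooden toy lorry, 240 g, 86 mm long (its x), 40 mm wide, 52 mm high at the cab (-x end), flat-sided up to 40 mm: grip it across its width at mid-length. Origin: centre of its underside, z up. Four to six of the six are there (None if absent), at the start in the left pan, lengthwise along the balance's x
- lorry4: wooden toy lorry, 240 g, 86 mm long (its x), 40 mm wide, 52 mm high at the cab (-x end), flat-sided up to 40 mm: grip it across its width at mid-length. Origin: centre of its underside, z up. Four to six of the six are there (None if absent), at the start in the left pan, lengthwise along the balance's x
- lorry5: wooden toy lorry, 240 g, 86 mm long (its x), 40 mm wide, 52 mm high at the cab (-x end), flat-sided up to 40 mm: grip it across its width at mid-length. Origin: centre of its underside, z up. Four to six of the six are there (None if absent), at the start in the left pan, lengthwise along the balance's x
- lorry6: wooden toy lorry, 240 g, 86 mm long (its x), 40 mm wide, 52 mm high at the cab (-x end), flat-sided up to 40 mm: grip it across its width at mid-length. Origin: centre of its underside, z up. Four to six of the six are there (None if absent), at the start in the left pan, lengthwise along the balance's x
- boat1: wooden toy boat, 120 g (half a lorry), 74 mm long, pointed bow at -x, hull 36 mm wide and 30 mm high, funnel top at 58 mm. Grip the hull across its width at x = +10 mm, the middle of its 56 mm straight part. Origin: on its underside near mid-length, z up. At the start on the table left of the balance, at any yaw
- boat2: wooden toy boat, 120 g (half a lorry), 74 mm long, pointed bow at -x, hull 36 mm wide and 30 mm high, funnel top at 58 mm. Grip the hull across its width at x = +10 mm, the middle of its 56 mm straight part. Origin: on its underside near mid-length, z up. At the start on the table right of the balance, at any yaw
- ring_duck: yellow ring-stack toy, 72 mm across, 100 mm high; does not belong to the task, to be left alone. Origin: centre of its underside
- nesting_doll: dark wooden nesting doll, 68 mm across, 94 mm high; does not belong to the task, to be left alone. Origin: centre of its underside
- marble_jar: green glass jar with a metal lid, 76 mm across, 110 mm high; does not belong to the task, to be left alone. Origin: centre of its underside
- brush_mug: white mug, 76 mm across, 90 mm high; does not belong to the task, to be left alone. Origin: centre of its underside
- telephone: black toy telephone 110 x 160 x 77 mm; does not belong to the task, to be left alone. Origin: centre of its underside
There are look-alikes about, which are no part of the job. Leave any pink look-alike of the lorry6 alone.

How it is judged:
On the way, in this order (a step that is already met when the one before it is completed fails the run):
1. every lorry and boat stands in a pan and the pans are level (((x of lorry1 in the frame of pan_left_floor between -0.1 and 0.1 m and y of lorry1 in the frame of pan_left_floor between -0.135 and 0.135 m and z of lorry1 in the frame of pan_left_floor between -0.008 and 0.008 m) or (x of lorry1 in the frame of pan_right_floor between -0.1 and 0.1 m and y of lorry1 in the frame of pan_right_floor between -0.135 and 0.135 m and z of lorry1 in the frame of pan_right_floor between -0.008 and 0.008 m)) and angle between each of lorry1, lorry2, lorry3, lorry4, lorry5, lorry6, boat1, boat2's own z axis and vertical below 0.2 rad and linear speed of each of lorry1, lorry2, lorry3, lorry4, lorry5, lorry6, boat1, boat2 below 0.03 m/s and ((x of lorry2 in the frame of pan_left_floor between -0.1 and 0.1 m and y of lorry2 in the frame of pan_left_floor between -0.135 and 0.135 m and z of lorry2 in the frame of pan_left_floor between -0.008 and 0.008 m) or (x of lorry2 in the frame of pan_right_floor between -0.1 and 0.1 m and y of lorry2 in the frame of pan_right_floor between -0.135 and 0.135 m and z of lorry2 in the frame of pan_right_floor between -0.008 and 0.008 m)) and ((x of lorry3 in the frame of pan_left_floor between -0.1 and 0.1 m and y of lorry3 in the frame of pan_left_floor between -0.135 and 0.135 m and z of lorry3 in the frame of pan_left_floor between -0.008 and 0.008 m) or (x of lorry3 in the frame of pan_right_floor between -0.1 and 0.1 m and y of lorry3 in the frame of pan_right_floor between -0.135 and 0.135 m and z of lorry3 in the frame of pan_right_floor between -0.008 and 0.008 m)) and ((x of lorry4 in the frame of pan_left_floor between -0.1 and 0.1 m and y of lorry4 in the frame of pan_left_floor between -0.135 and 0.135 m and z of lorry4 in the frame of pan_left_floor between -0.008 and 0.008 m) or (x of lorry4 in the frame of pan_right_floor between -0.1 and 0.1 m and y of lorry4 in the frame of pan_right_floor between -0.135 and 0.135 m and z of lorry4 in the frame of pan_right_floor between -0.008 and 0.008 m)) and ((x of lorry5 in the frame of pan_left_floor between -0.1 and 0.1 m and y of lorry5 in the frame of pan_left_floor between -0.135 and 0.135 m and z of lorry5 in the frame of pan_left_floor between -0.008 and 0.008 m) or (x of lorry5 in the frame of pan_right_floor between -0.1 and 0.1 m and y of lorry5 in the frame of pan_right_floor between -0.135 and 0.135 m and z of lorry5 in the frame of pan_right_floor between -0.008 and 0.008 m)) and ((x of lorry6 in the frame of pan_left_floor between -0.1 and 0.1 m and y of lorry6 in the frame of pan_left_floor between -0.135 and 0.135 m and z of lorry6 in the frame of pan_left_floor between -0.008 and 0.008 m) or (x of lorry6 in the frame of pan_right_floor between -0.1 and 0.1 m and y of lorry6 in the frame of pan_right_floor between -0.135 and 0.135 m and z of lorry6 in the frame of pan_right_floor between -0.008 and 0.008 m)) and ((x of boat1 in the frame of pan_left_floor between -0.1 and 0.1 m and y of boat1 in the frame of pan_left_floor between -0.135 and 0.135 m and z of boat1 in the frame of pan_left_floor between -0.008 and 0.008 m) or (x of boat1 in the frame of pan_right_floor between -0.1 and 0.1 m and y of boat1 in the frame of pan_right_floor between -0.135 and 0.135 m and z of boat1 in the frame of pan_right_floor between -0.008 and 0.008 m)) and ((x of boat2 in the frame of pan_left_floor between -0.1 and 0.1 m and y of boat2 in the frame of pan_left_floor between -0.135 and 0.135 m and z of boat2 in the frame of pan_left_floor between -0.008 and 0.008 m) or (x of boat2 in the frame of pan_right_floor between -0.1 and 0.1 m and y of boat2 in the frame of pan_right_floor between -0.135 and 0.135 m and z of boat2 in the frame of pan_right_floor between -0.008 and 0.008 m)) and value of joint pan_left between -0.003 and 0.003 m), for 0.3 s.
2. the middle knob is turned home (value of joint knob_middle above 2.08 rad), for 0.1 s.
3. both outer knobs are turned home (value of joint each of knob_left, knob_right above 2.08 rad), for 0.1 s.
At the end, for the whole second after the job is handed in: every lorry and boat that is there stands upright (within 0.2 rad) and at rest on the floor of one of the two pans, the pans are level within 3 mm, and all three knobs are within 0.12 rad of their end stops (all of step 1 and all of step 3 and value of joint knob_middle above 2.08 rad); the robot touches nothing.
It fails at once if one of the other things on the table is moved more than 30 mm (distance of any of ring_duck, nesting_doll, marble_jar, brush_mug, telephone from where it was at the start of the episode above 0.03 m).
Of lorry1, lorry2, lorry3, lorry4, lorry5, lorry6 only 4 to 6 are there at a start; the rules pass over those that are not, and their reading is None.
At some moment in a run one of lorry1, lorry2, lorry3, lorry4, lorry5, lorry6 may be knocked a few centimetres aside while the robot is not near it.
It also fails if it takes over 210 s, if anything falls off the work surface, if the arm or the gripper's body presses on something with over 40 N, if the wrist force passes 120 N, or if a joint passes its speed limit or range.

### The arm

A 7-joint arm with a two-finger parallel gripper is mounted at the origin on the work surface. World frame = base frame: x ahead of the robot, y to its left, z up, the work surface at z = 0. Lengths are in m, angles in rad, forces in N, time in s.
With the tool pointing down it reaches from about 0.425 to 0.925 m from the base axis. Payload 6.8 kg.
Tool frame: the origin (TCP) lies midway between the tips of the shut fingers; the grasp point (between the pads) lies 19 mm behind it; z points along the fingers, y is the line along which they close (so a half turn about z gives the same grasp; the last joint's range is limited). The gripper opens to 85 mm and grips with 20 to 120 N. Pads are 22 mm wide; open, the fingers measure 114 mm over their backs; the gripper's body (76 mm by 85 mm) begins 54 mm behind the grasp point. The pads swing forward as they close: fully open they stand 13 mm farther back than shut.
Start: joints at [1.235, 0.477, 0.022, 1.555, -0.011, 1.109, -0.083], TCP at [0.152, -0.658, 0.231] pointing down, gripper open.
Joint ranges: [-2.96, 2.96], [-0.34, 2.1], [-1.41, 1.46], [0.24, 2.44], [-1.37, 4.51], [0.17, 1.92], [-2.96, 2.96]. Speed limits (rad/s): [2.39, 2.39, 3.14, 3.14, 3.14, 3.14, 3.14].

### API

Orientations are given as a unit quaternion [w, x, y, z].
In Python, from station import bot, imaging gives the robot as it stands.
- The arm moves only by the tool move_arm, never from a script. Its argument "commands" is a list that holds one entry, the list of rows, each a list of 7 numbers: the shift along the tool's x, y, z in m, then the turn, a rotation vector about the tool's x, y, z in degrees, then the finger opening in m, from 0 to 0.0854. In form: [[[x, y, z, rx, ry, rz, grip], ...]]. A call has 1 to 20 rows; each row shifts and turns the commanded pose from where the row before left it, along the tool's axes as they then stand; what a row does not reach is not made up. A row lasts 1/8 s, in which the tool goes at most 62.5 mm and 10.7 degrees, less where a joint would pass 70% of its speed; a pose out of reach is approached as far as the arm can. A call is refused whole if a number of a shift passes 0.0625 or a number of a turn 10.7, either way. A call with a gripper value outside its range is refused whole. The fingers move at their own pace and stop on an object; "squeeze" is the grip in N (left out, the last holds). Time passes only in rows, so rows that do not move let the fingers close. It gives the time, the measured TCP pose, the force, the opening and the grip force at its end, in the units of the state.
- bot.get_obs(): the state, without advancing time (a new reading comes with each control period).
- imaging.read_camera(name): name is "side" or "top" or "wrist"; returns the picture (400x640x3 uint8, red, green, blue); there is no depth.
- imaging.calibration(name): a dict with "intrinsics" (3x3 intrinsics, pixels), "extrinsics" (4x4, takes a point from camera to world coordinates); the wrist camera has in their place "mount" (4x4, takes a point from camera to tool coordinates, whose origin is the TCP and whose axes are the flange's). Camera axes: x right, y down, z forward; pixel columns grow to the right and rows downward; lengths in m; the calibration is good to about 2 mm. A picture is of the moment at which its call begins: read the wrist's pose just before it. calibration takes no time and is no camera call.
- bot.hand_in(): hands the job in; it is judged then, once.
The state is a dict: "t": time; "q": joint angles; "joint_vel": joint speeds; "joint_torque": joint torques, N m; "eef_pos": TCP position; "tool_rot": TCP orientation; "contact_force": force on the tool from outside, world axes, zero at the start; "torque": the same for the moment, N m; "gripper_width": opening from 0.0 (shut) to 1.0 (fully open); "grasp_force": force on a finger pad.
Only numpy, scipy, OpenCV 4.12 (cv2) and the standard library are available. Lean on these libraries where they do the work, as an engineer would, in place of code of your own. Each camera call takes 0.05 s, during which the arm holds its last target. There are 200 camera calls.

## Working session

There is one attempt and no reset: what is moved stays moved. The work goes in short steps, Python scripts to look and compute and a tool call to move; the robot and the scene stay as the last step left them, time stands still between calls to the robot, and variables do not carry over. Pictures are saved under pics/ and viewed, at most 14 in all, crops included, and the job is handed in when it is done.

Besides the shell and the picture viewer there is one more tool, called after "Request:" as a command line: name --argument value ..., lists and objects as JSON in quotes. move_arm: Moves the arm, as the interface text tells. Its arguments: {"type":"object","properties":{"commands":{"type":"array","items":{"type":"array","items":{"type":"array","items":{"type":"number"}}}},"squeeze":{"type":"number"}},"required":["commands"]}

```bash
ls; mkdir -p pics; python3 - <<'E'
from station import bot, imaging
import cv2, numpy as np
np.set_printoptions(precision=4,suppress=True)
for n in ("top","side"):
    im=imaging.read_camera(n); cv2.imwrite(f"pics/{n}0.png",im[:,:,::-1])
    c=imaging.calibration(n); print(n,c["intrinsics"],c["extrinsics"])
print(imaging.calibration("wrist"))
print(bot.get_obs())
E
```

```text
pics
top [[397.8059   0.     313.874 ]
 [  0.     397.8059 195.6977]
 [  0.       0.       1.    ]] [[ 0.0153 -0.9873  0.1582  0.3518]
 [-0.9998 -0.0165 -0.006  -0.0087]
 [ 0.0085 -0.1581 -0.9874  1.4804]
 [ 0.      0.      0.      1.    ]]
side [[404.5741   0.     320.3046]
 [  0.     404.5741 201.843 ]
 [  0.       0.       1.    ]] [[-0.9323 -0.2491  0.2623  0.1836]
 [-0.3611  0.5992 -0.7145  1.1093]
 [ 0.0209 -0.7609 -0.6486  1.09  ]
 [ 0.      0.      0.      1.    ]]
{'intrinsics': array([[324.0993,   0.    , 320.5316],
       [  0.    , 324.0993, 192.6858],
       [  0.    ,   0.    ,   1.    ]]), 'mount': array([[ 0.0006, -0.955 , -0.2966,  0.0765],
       [ 1.    ,  0.0007, -0.0003, -0.0009],
       [ 0.0005, -0.2966,  0.955 , -0.1413],
       [ 0.    ,  0.    ,  0.    ,  1.    ]])}
{'t': 0.1, 'q': array([ 1.2349,  0.4777,  0.0223,  1.5564, -0.0115,  1.1093, -0.0831]), 'joint_vel': array([ 0.0004, -0.0012, -0.0003, -0.0019, -0.001 , -0.0019,  0.0003]), 'joint_torque': array([  0.0056, -59.7752,   1.6138, -28.1951,   0.0128,   0.005 ,
         0.    ]), 'eef_pos': array([ 0.1523, -0.657 ,  0.2304]), 'tool_rot': array([-0.0008,  0.9935,  0.1136, -0.0002]), 'contact_force': array([0.0308, 0.065 , 0.1271]), 'torque': array([ 0.022 , -0.0041, -0.0425]), 'grasp_force': 0.0, 'gripper_width': 1.001277766248395}
```

View images.

View pics/top0.png

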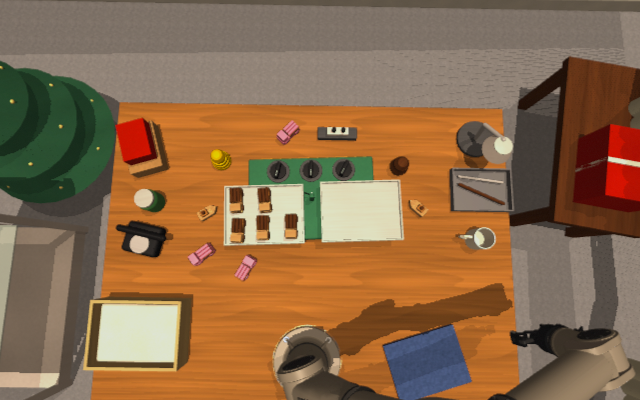

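View pics/side0.png

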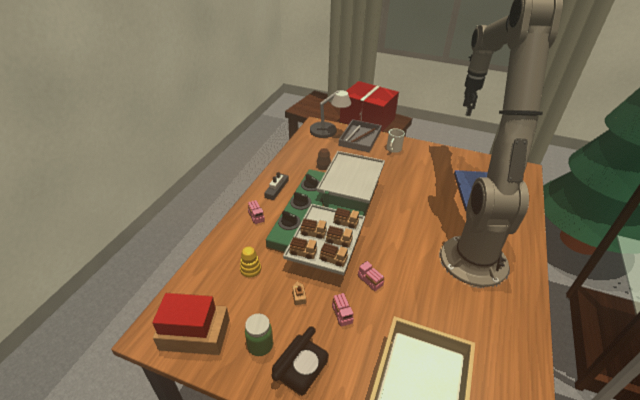

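```bash
python3 - <<'E'
import cv2
a=cv2.imread("pics/top0.png")[145:265,190:440]; cv2.imwrite("pics/topc.png",cv2.resize(a,None,fx=3.2,fy=3.2,interpolation=cv2.INTER_CUBIC))
a=cv2.imread("pics/side0.png")[140:310,230:400]; cv2.imwrite("pics/sidec.png",cv2.resize(a,None,fx=3.5,fy=3.5,interpolation=cv2.INTER_CUBIC))
E
```

```text
(no output)
```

View pics/topc.png

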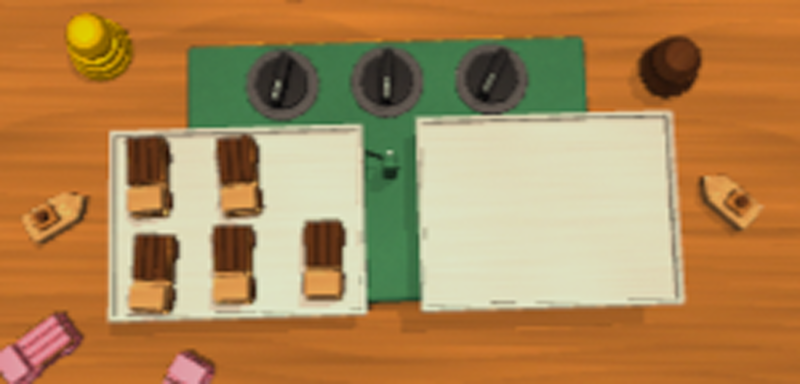

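View pics/sidec.png

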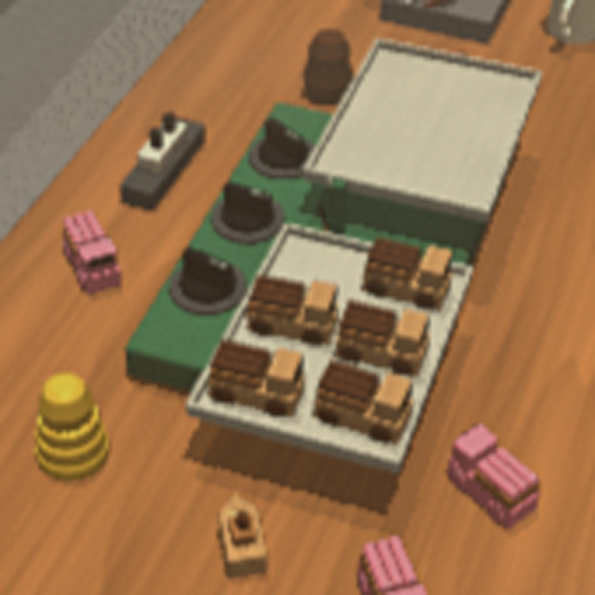

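```bash
cat > h.py <<'E'
from station import bot, imaging
import cv2, numpy as np
from scipy.spatial.transform import Rotation as R
np.set_printoptions(precision=4,suppress=True)
CAL={n:imaging.calibration(n) for n in("top","side","wrist")}
def pose(o=None):
    o=o or bot.get_obs(); q=np.array(o["tool_rot"]); T=np.eye(4); T[:3,:3]=R.from_quat(q[[1,2,3,0]]).as_matrix(); T[:3,3]=o["eef_pos"]; return T
def ray(cam,px,T=None):
    c=CAL[cam]; E=c["extrinsics"] if cam!="wrist" else T@c["mount"]
    d=E[:3,:3]@np.linalg.solve(c["intrinsics"],[px[0],px[1],1]); return E[:3,3],d/np.linalg.norm(d)
def plane(r,z): o,d=r; return o+d*(z-o[2])/d[2]
def tri(*rs):
    A=sum(np.eye(3)-np.outer(d,d) for o,d in rs); b=sum((np.eye(3)-np.outer(d,d))@o for o,d in rs)
    p=np.linalg.solve(A,b); return p,max(np.linalg.norm(np.cross(p-o,d)) for o,d in rs)
def snap(name,crop=None,f=1):
    T=pose(); im=imaging.read_camera(name)[:,:,::-1].copy() if False else imaging.read_camera("wrist" if name.startswith("w") else name.rstrip("0123456789"))[:,:,::-1]
    a=im if crop is None else im[crop[1]:crop[3],crop[0]:crop[2]]
    cv2.imwrite(f"pics/{name}.png",cv2.resize(np.ascontiguousarray(a),None,fx=f,fy=f,interpolation=cv2.INTER_CUBIC)); np.save(f"pics/{name}.npy",T); return T
def tp(x,y): return ray("top",(x/3.2+190-.3,y/3.2+145-.3))
def sd(x,y): return ray("side",(x/3.5+230-.3,y/3.5+140-.3))
def rel(p,yaw,T=None):  # shift in tool axes + yaw turn (deg) to have TCP at p, tool down, tool y axis at world angle yaw (mod 180)
    T=pose() if T is None else T
    d=T[:3,:3].T@(np.array(p)-T[:3,3]); cur=np.degrees(np.arctan2(T[1,1],T[0,1])); dw=(yaw-cur+90)%180-90
    return np.round(d*1000,1), "tool-rz deg",round(-dw,1)
E
python3 - <<'E'
from h import *
L={"L_fl":((110,132),(190,405)),"L_fr":((362,126),(290,228)),"L_nl":((108,321),(398,460)),"L_nr":((367,312),(470,268)),
"R_fl":((417,117),(305,172)),"R_fr":((671,112),(378,42)),"R_nr":((684,301),(540,75)),"R_nl":((422,309),(487,212)),
"boat1fun":((41,213),(242,520)),"boat1bow":((85,197),(237,500)),"b1stern":((30,237),(246,568)),"post":((390,157),(340,183))}
for k,(a,b) in L.items(): print(k,*tri(tp(*a),sd(*b)))
for k,a in {"A":(147,137),"B":(236,135),"C":(157,234),"D":(234,226),"E":(324,221)}.items(): print(k,plane(tp(*a),.115))
for k,a in {"K_l":(283,85),"K_m":(387,83),"K_r":(491,80)}.items(): print(k,plane(tp(*a),.064))
for k,a in {"b2fun":(741,200),"b2bow":(702,178),"b2s1":(740,230),"b2s2":(761,210)}.items(): print(k,plane(tp(*a),.058 if 'fun' in k else .03))
E
```

```text
L_fl [0.6039 0.3027 0.0847] 0.0014291616473188602
L_fr [0.6159 0.0226 0.0783] 0.0021815484762236783
L_nl [0.3972 0.294  0.0878] 0.000726999744803872
L_nr [0.4115 0.0135 0.0821] 0.0006464169633320534
R_fl [ 0.6219 -0.0381  0.1097] 0.0013215667084802694
R_fr [ 0.6331 -0.3175  0.1084] 0.0006595536672300379
R_nr [ 0.4267 -0.3278  0.1073] 0.00019785045000262093
R_nl [ 0.4136 -0.0458  0.1128] 3.4193713012637244e-05
boat1fun [0.5159 0.3832 0.0504] 0.001490623433477561
boat1bow [0.5391 0.3422 0.0197] 0.0012622938859031812
b1stern [0.4973 0.4054 0.0145] 0.00380962205712756
post [ 0.5719 -0.0095  0.1315] 0.002725782374466961
A [0.595  0.2558 0.115 ]
B [0.5988 0.1592 0.115 ]
C [0.4893 0.2402 0.115 ]
D [0.4992 0.1578 0.115 ]
E [0.5062 0.0611 0.115 ]
K_l [0.6667 0.1141 0.064 ]
K_m [ 0.6711 -0.0041  0.064 ]
K_r [ 0.6766 -0.1226  0.064 ]
b2fun [ 0.5442 -0.406   0.058 ]
b2bow [ 0.5728 -0.3694  0.03  ]
b2s1 [ 0.5132 -0.4117  0.03  ]
b2s2 [ 0.5367 -0.4365  0.03  ]
```

Request:
move_arm --commands '[[[0.0546, -0.0198, 0.003, 0, 0, 0, 0.0854], [0.0546, -0.0198, 0.003, 0, 0, 0, 0.0854], [0.0546, -0.0198, 0.003, 0, 0, 0, 0.0854], [0.0546, -0.0198, 0.003, 0, 0, 0, 0.0854], [0.0546, -0.0198, 0.003, 0, 0, 0, 0.0854], [0.0546, -0.0198, 0.003, 0, 0, 0, 0.0854], [0.0546, -0.0198, 0.003, 0, 0, 0, 0.0854], [0.0546, -0.0198, 0.003, 0, 0, 0, 0.0854], [0, 0, 0, 0, 0, -9, 0.0854], [0, 0, 0, 0, 0, -9, 0.0854], [0, 0, 0, 0, 0, -9, 0.0854], [0, 0, 0, 0, 0, -9, 0.0854], [0, 0, 0, 0, 0, 0, 0.0854]]]' --squeeze 40

```text
t: 1.72
eef_pos: [0.5419, -0.4045, 0.2068]
tool_rot: [-0.001, 0.91, 0.414, -0.0]
contact_force: [-0.8, 0.7, -0.2]
gripper_width: 1.001
grasp_force: 0.0
```

```bash
python3 - <<'E'
from h import *
T=snap("w1"); print(T, bot.get_obs()["q"]); print(rel((.5425,-.404,.1),-41))
# where tool points project
M=CAL["wrist"]; 
for p in ([.5425,-.404,.03],[.573,-.369,.03]):
    c=np.linalg.inv(T@M["mount"])@np.r_[p,1]; u=M["intrinsics"]@c[:3]; print(u[:2]/u[2])
E
```

```text
[[ 0.6565  0.7543 -0.0007  0.5419]
 [ 0.7543 -0.6565  0.0008 -0.4045]
 [ 0.0002 -0.001  -1.      0.2068]
 [ 0.      0.      0.      1.    ]] [ 0.7097  0.5123 -0.2297  1.562   0.1264  1.0826 -0.269 ]
(array([  0.8,   0.1, 106.9]), 'tool-rz deg', np.float64(-0.1))
[321.1569 171.2485]
[321.2396 124.3331]
```

View pics/w1.png

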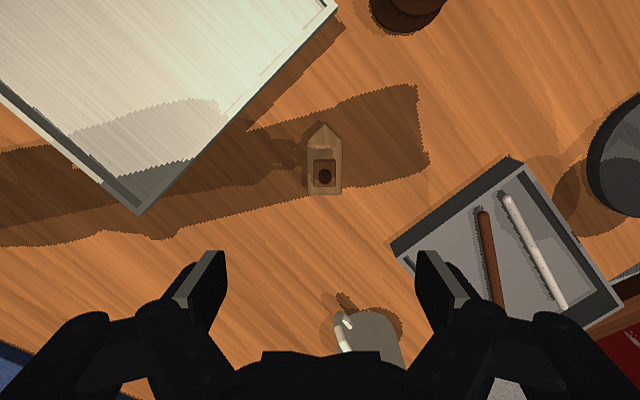

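Request:
move_arm --commands '[[[0, 0.002, 0.048, 0, 0, 0, 0.065], [0, 0, 0.048, 0, 0, 0, 0.065], [0, 0, 0.048, 0, 0, 0, 0.065], [0, 0, 0.042, 0, 0, 0, 0.065], [0, 0, 0.018, 0, 0, 0, 0.065], [0, 0, 0, 0, 0, 0, 0.065], [0, 0, 0, 0, 0, 0, 0.02], [0, 0, 0, 0, 0, 0, 0.02], [0, 0, 0, 0, 0, 0, 0.02], [0, 0, 0, 0, 0, 0, 0.02], [0, 0, -0.03, 0, 0, 0, 0.02], [0, 0, -0.05, 0, 0, 0, 0.02], [0, 0, -0.05, 0, 0, 0, 0.02], [0, 0, -0.05, 0, 0, 0, 0.02], [0, 0, 0, 0, 0, 0, 0.02]]]' --squeeze 40

```text
t: 3.65
eef_pos: [0.5462, -0.4075, 0.1892]
tool_rot: [0.004, 0.91, 0.415, 0.003]
contact_force: [-0.2, -0.3, -1.6]
gripper_width: 0.414
grasp_force: 41.1
```

Request:
move_arm --commands '[[[0, 0, 0, 0, 0, 9.3, 0.02], [0, 0, 0, 0, 0, 9.3, 0.02], [0, 0, 0, 0, 0, 9.3, 0.02], [0, 0, 0, 0, 0, 9.3, 0.02], [0, 0, 0, 0, 0, 9.3, 0.02], [0.011, -0.046, 0, 0, 0, 0, 0.02], [0.011, -0.046, 0, 0, 0, 0, 0.02], [0.009, -0.049, 0, 0, 0, 0, 0.02], [0, 0, 0.02, 0, 0, 0, 0.02], [0, 0, 0.03, 0, 0, 0, 0.02], [0, 0, 0.02, 0, 0, 0, 0.02], [0, 0, 0.006, 0, 0, 0, 0.02], [0, 0, 0, 0, 0, 0, 0.02]]]' --squeeze 40

```text
t: 5.28
eef_pos: [0.568, -0.2636, 0.1075]
tool_rot: [-0.0, 1.0, 0.022, -0.001]
contact_force: [-2.6, 0.9, 7.3]
gripper_width: 0.42
grasp_force: 41.9
```

Request:
move_arm --commands '[[[0, 0, 0, 0, 0, 0, 0.055], [0, 0, 0, 0, 0, 0, 0.055], [0, 0, 0, 0, 0, 0, 0.055], [0, 0, -0.02, 0, 0, 0, 0.055], [0, 0, -0.05, 0, 0, 0, 0.055], [0, 0, -0.045, 0, 0, 0, 0.07], [0.001, -0.06, 0, 0, 0, 0, 0.07], [0.001, -0.06, 0, 0, 0, 0, 0.07], [0.001, -0.06, 0, 0, 0, 0, 0.07], [0.001, -0.06, 0, 0, 0, 0, 0.07], [0.001, -0.06, 0, 0, 0, 0, 0.07], [0.001, -0.06, 0, 0, 0, 0, 0.07], [0.001, -0.06, 0, 0, 0, 0, 0.07], [0, 0, 0, 0, 0, 0, 0.07]]]'

```text
t: 7.02
eef_pos: [0.5558, 0.1632, 0.2241]
tool_rot: [-0.002, 1.0, 0.027, 0.001]
contact_force: [0.4, -0.7, 1.1]
gripper_width: 0.818
grasp_force: 0.0
```

```bash
python3 - <<'E'
from h import *
T=snap("w2"); print(T)
E
```

```text
[[ 0.9985  0.0541  0.0016  0.5558]
 [ 0.054  -0.9985  0.0036  0.1632]
 [ 0.0018 -0.0035 -1.      0.2241]
 [ 0.      0.      0.      1.    ]]
```

View pics/w2.png

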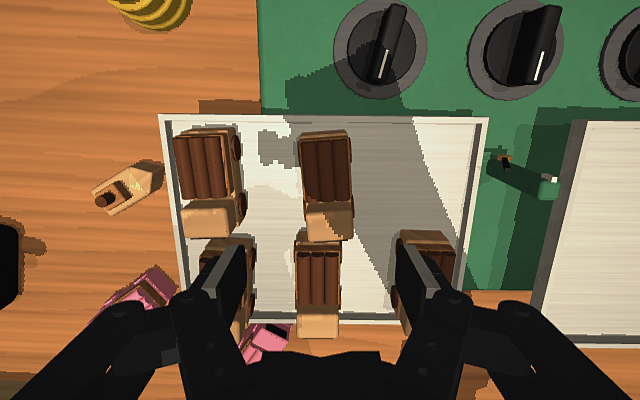

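```bash
python3 - <<'E'
from h import *
T=np.load("pics/w2.npy"); w=lambda u,v:ray("wrist",(u,v),T)
print("Brear tri",tri(tp(236,135),w(326,134)))
a,b=plane(w(326,134),.113),plane(w(330,203),.113); print(a,b,plane(w(330,241),.127)); d=(a-b)/np.linalg.norm(a-b)
print("Brear",np.degrees(np.arctan2(d[1],d[0])),"grip",a-.043*d)
p=plane(w(319,254),.113);q=plane(w(319,305),.113);print("D",p,q); print(rel(np.r_[(a-.043*d)[:2],.09],np.degrees(np.arctan2(d[1],d[0]))-90,T))
E
```

```text
Brear tri (array([0.6007, 0.1617, 0.1023]), np.float64(0.0010807121800824383))
[0.6015 0.1629 0.113 ] [0.5454 0.1562 0.113 ] [0.5179 0.1548 0.127 ]
Brear 6.761803374632237 grip [0.5588 0.1578 0.113 ]
D [0.4983 0.1628 0.113 ] [0.4466 0.16   0.113 ]
(array([  2.4,   6. , 134.1]), 'tool-rz deg', np.float64(-3.7))
```

Request:
move_arm --commands '[[[0.003, 0.006, 0.04, 0, 0, -3.5, 0.065], [0, 0, 0.045, 0, 0, 0, 0.065], [0, 0, 0.04, 0, 0, 0, 0.065], [0, 0, 0.018, 0, 0, 0, 0.065], [0, 0, 0, 0, 0, 0, 0.065], [0, 0, 0, 0, 0, 0, 0.02], [0, 0, 0, 0, 0, 0, 0.02], [0, 0, 0, 0, 0, 0, 0.02], [0, 0, 0, 0, 0, 0, 0.02], [0, 0, -0.02, 0, 0, 0, 0.02], [0, 0, -0.05, 0, 0, 0, 0.02], [0, 0, -0.05, 0, 0, 0, 0.02], [0, 0, 0, 0, 0, 0, 0.02]]]' --squeeze 60

```text
t: 8.7
eef_pos: [0.5627, 0.1511, 0.2043]
tool_rot: [-0.001, 0.999, 0.053, 0.004]
contact_force: [0.6, -0.9, -3.2]
gripper_width: 0.458
grasp_force: 61.2
```

Request:
move_arm --commands '[[[-0.013, 0.049, 0, 0, 0, 0, 0.02], [-0.013, 0.049, 0, 0, 0, 0, 0.02], [-0.013, 0.049, 0, 0, 0, 0, 0.02], [-0.013, 0.049, 0, 0, 0, 0, 0.02], [-0.013, 0.049, 0, 0, 0, 0, 0.02], [0, 0, 0, 0, 0, 3, 0.02], [0, 0, 0.04, 0, 0, 0, 0.02], [0, 0, 0.035, 0, 0, 0, 0.02], [0, 0, 0.013, 0, 0, 0, 0.02], [0, 0, 0.005, 0, 0, 0, 0.02], [0, 0, 0, 0, 0, 0, 0.02]]]'

```text
t: 10.07
eef_pos: [0.5217, -0.1003, 0.1071]
tool_rot: [0.0, 1.0, 0.027, 0.001]
contact_force: [-1.8, -0.5, 1.1]
gripper_width: 0.459
grasp_force: 61.9
```

Request:
move_arm --commands '[[[0, 0, 0, 0, 0, 0, 0.058], [0, 0, 0, 0, 0, 0, 0.058], [0, 0, 0, 0, 0, 0, 0.058], [0, 0, -0.02, 0, 0, 0, 0.058], [0, 0, -0.05, 0, 0, 0, 0.058], [0, 0, -0.045, 0, 0, 0, 0.065], [-0.0106, -0.0528, 0, 0, 0, 0, 0.065], [-0.0106, -0.0528, 0, 0, 0, 0, 0.065], [-0.0106, -0.0528, 0, 0, 0, 0, 0.065], [-0.0106, -0.0528, 0, 0, 0, 0, 0.065], [-0.0106, -0.0528, 0, 0, 0, 0, 0.065], [0, 0, 0, 0, 0, 0, 0.065], [0, 0, 0, 0, 0, 0, 0.065]]]'

```text
t: 11.7
eef_pos: [0.4544, 0.1601, 0.2213]
tool_rot: [0.0, 1.0, 0.027, 0.0]
contact_force: [0.2, 0.2, 0.1]
gripper_width: 0.76
grasp_force: 0.0
```

```bash
python3 - <<'E'
from h import *
T=snap("w3"); print(T)
E
```

```text
[[ 0.9986  0.0532  0.0002  0.4544]
 [ 0.0532 -0.9986 -0.0005  0.1601]
 [ 0.0002  0.0005 -1.      0.2213]
 [ 0.      0.      0.      1.    ]]
```

View pics/w3.png

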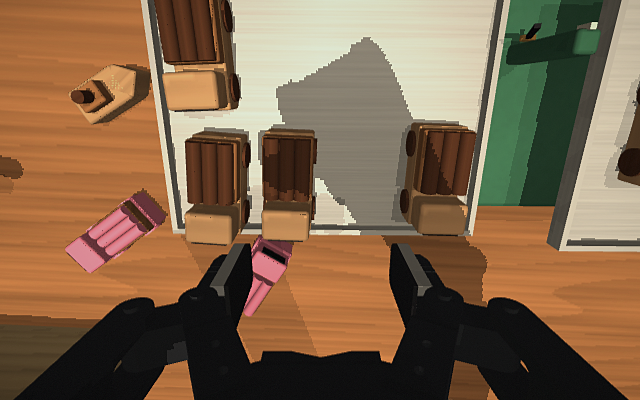

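```bash
python3 - <<'E'
from h import *
T=np.load("pics/w3.npy"); w=lambda u,v:ray("wrist",(u,v),T)
a,b,c=plane(w(449,131),.113),plane(w(441,194),.113),plane(w(443,234),.127); print(a,b,c)
d=(a-b)/np.linalg.norm(a-b); y=np.degrees(np.arctan2(d[1],d[0])); print(y,"grip",a-.043*d,(a+c)/2)
print("rim inner/outer at E", plane(w(470,205),.086),plane(w(480,200),.086))
print("D rear",plane(w(289,130),.113),"C",plane(w(213,137),.113))
im=cv2.imread("pics/w3.png")[100:260,140:500]; cv2.imwrite("pics/w3c.png",cv2.resize(im,None,fx=2.2,fy=2.2,interpolation=cv2.INTER_CUBIC))
E
```

```text
[0.5075 0.066  0.113 ] [0.4572 0.0638 0.113 ] [0.4284 0.0625 0.127 ]
2.4543619964617753 grip [0.4646 0.0641 0.113 ] [0.468  0.0642 0.12  ]
rim inner/outer at E [0.4404 0.0249 0.086 ] [0.4456 0.0169 0.086 ]
D rear [0.5017 0.1877 0.113 ] C [0.4933 0.2456 0.113 ]
```

View pics/w3c.png

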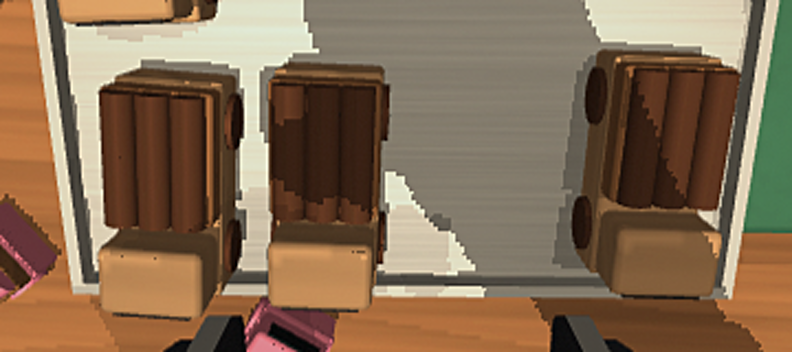

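Request:
move_arm --commands '[[[0.003, 0.048, 0, 0, 0, 0, 0.054], [0.0035, 0.0485, 0, 0, 0, 0, 0.054], [0, 0, 0.04, 0, 0, 0, 0.054], [0, 0, 0.045, 0, 0, 0, 0.054], [0, 0, 0.035, 0, 0, 0, 0.054], [0, 0, 0.015, 0, 0, 0, 0.054], [0, 0, 0, 0, 0, 0, 0.054], [0, 0, 0, 0, 0, 0, 0.02], [0, 0, 0, 0, 0, 0, 0.02], [0, 0, 0, 0, 0, 0, 0.02], [0, 0, 0, 0, 0, 0, 0.02], [0, 0, -0.02, 0, 0, 0, 0.02], [0, 0, -0.05, 0, 0, 0, 0.02], [0, 0, -0.05, 0, 0, 0, 0.02], [0, 0, 0, 0, 0, 0, 0.02]]]'

```text
t: 13.62
eef_pos: [0.4683, 0.0654, 0.2102]
tool_rot: [-0.001, 1.0, 0.027, 0.004]
contact_force: [1.3, 0.5, -3.5]
gripper_width: 0.459
grasp_force: 61.1
```

Request:
move_arm --commands '[[[0.0086, 0.0506, 0, 0, 0, 0, 0.02], [0.0086, 0.0506, 0, 0, 0, 0, 0.02], [0.0086, 0.0506, 0, 0, 0, 0, 0.02], [0.0086, 0.0506, 0, 0, 0, 0, 0.02], [0.0086, 0.0506, 0, 0, 0, 0, 0.02], [0, 0, 0, 0, 0, 0, 0.02], [0, 0, 0.04, 0, 0, 0, 0.02], [0, 0, 0.035, 0, 0, 0, 0.02], [0, 0, 0.015, 0, 0, 0, 0.02], [0, 0, 0.007, 0, 0, 0, 0.02], [0, 0, 0.003, 0, 0, 0, 0.02], [0, 0, 0, 0, 0, 0, 0.02]]]'

```text
t: 15.12
eef_pos: [0.5229, -0.1857, 0.1072]
tool_rot: [0.0, 1.0, 0.027, 0.001]
contact_force: [-0.6, 0.0, 0.1]
gripper_width: 0.457
grasp_force: 61.4
```

Request:
move_arm --commands '[[[0, 0, 0, 0, 0, 0, 0.058], [0, 0, 0, 0, 0, 0, 0.058], [0, 0, 0, 0, 0, 0, 0.058], [0, 0, -0.02, 0, 0, 0, 0.058], [0, 0, -0.05, 0, 0, 0, 0.058], [0, 0, -0.043, 0, 0, 0, 0.065], [0.0022, -0.0566, 0, 0, 0, 0, 0.065], [0.0022, -0.0566, 0, 0, 0, 0, 0.065], [0.0022, -0.0566, 0, 0, 0, 0, 0.065], [0.0022, -0.0566, 0, 0, 0, 0, 0.065], [0.0022, -0.0566, 0, 0, 0, 0, 0.065], [0.0022, -0.0566, 0, 0, 0, 0, 0.065], [0.0022, -0.0566, 0, 0, 0, 0, 0.065], [0.0022, -0.0566, 0, 0, 0, 0, 0.065], [0.0022, -0.0566, 0, 0, 0, 0, 0.065], [0.0022, -0.0566, 0, 0, 0, 0, 0.065]]]'

```text
t: 17.12
eef_pos: [0.5141, 0.3823, 0.2194]
tool_rot: [0.0, 1.0, 0.026, 0.0]
contact_force: [1.4, -0.7, -0.1]
gripper_width: 0.76
grasp_force: 0.0
```

Request:
move_arm --commands '[[[0, 0, 0, 0, 0, 9.8, 0.065], [0, 0, 0, 0, 0, 9.8, 0.065], [0, 0, 0, 0, 0, 9.8, 0.065], [0, 0, 0, 0, 0, 9.8, 0.065], [0, 0, 0, 0, 0, 9.8, 0.065], [0, 0, 0, 0, 0, 9.8, 0.065], [0, 0, 0, 0, 0, 0, 0.065], [0, 0, 0, 0, 0, 0, 0.065]]]'

```text
t: 18.12
eef_pos: [0.5116, 0.379, 0.2113]
tool_rot: [0.008, 0.909, -0.418, -0.005]
contact_force: [0.3, 0.9, -0.6]
gripper_width: 0.76
grasp_force: 0.0
```

```bash
python3 - <<'E'
from h import *
T=snap("w4"); print(T,bot.get_obs()["q"])
snap("top1",(190,145,440,265),3.2)
E
```

```text
[[ 0.6513 -0.7586 -0.0166  0.5116]
 [-0.7588 -0.6512 -0.0108  0.379 ]
 [-0.0026  0.0196 -0.9998  0.2113]
 [ 0.      0.      0.      1.    ]] [-1.0838  0.4762  0.4878  1.6827 -0.2506  1.065  -2.9489]
```

View pics/w4.png

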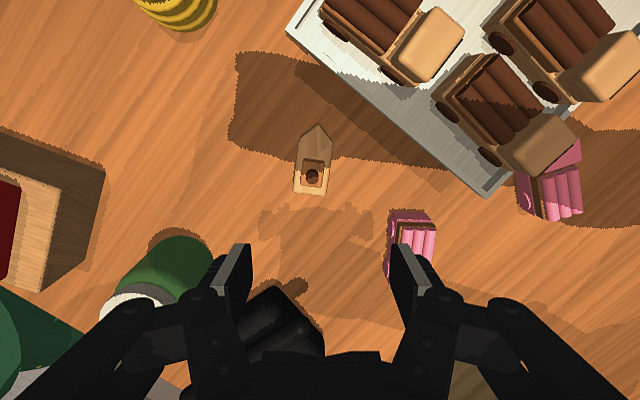

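View pics/top1.png

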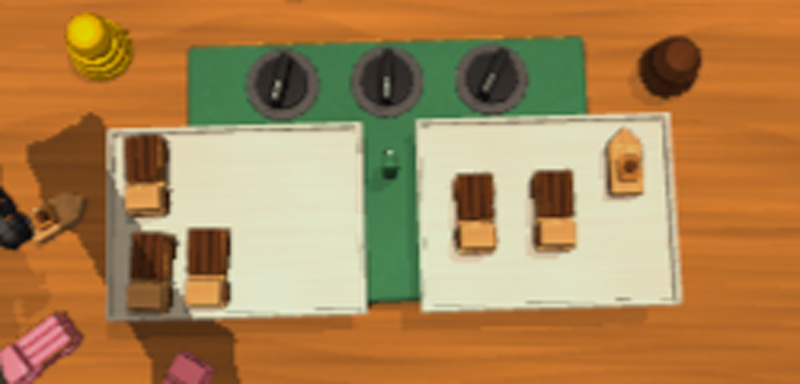

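Request:
move_arm --commands '[[[0, 0, 0, 0, 0, -10, 0.065], [0, 0, 0, 0, 0, -10, 0.065], [0, 0, 0, 0, 0, -10, 0.065], [0, 0, 0, 0, 0, -10, 0.065], [0, 0, 0, 0, 0, -10, 0.065], [0, 0, 0, 0, 0, -10, 0.065], [0, 0, 0, 0, 0, -10, 0.065], [0, 0, 0, 0, 0, -10, 0.065], [0, 0, 0, 0, 0, -10, 0.065], [0, 0, 0, 0, 0, -10, 0.065], [0, 0, 0, 0, 0, -10, 0.065], [0, 0, 0, 0, 0, -10, 0.065], [0, 0, 0, 0, 0, -10, 0.065], [0, 0, 0, 0, 0, -10, 0.065], [0, 0, 0, 0, 0, -10, 0.065], [0, 0, 0, 0, 0, -10, 0.065], [0, 0, 0, 0, 0, -10, 0.065], [0, 0, 0, 0, 0, -10, 0.065], [0, 0, 0, 0, 0, 0, 0.065]]]'

```text
t: 20.6
eef_pos: [0.5132, 0.3772, 0.2125]
tool_rot: [-0.005, 0.421, 0.907, -0.007]
contact_force: [0.2, -0.5, 0.8]
gripper_width: 0.764
grasp_force: 0.0
```

```bash
python3 - <<'E'
from h import *
T=np.load("pics/w4.npy"); w=lambda u,v:ray("wrist",(u,v),T)
bow=plane(w(316,124),.03); s=plane(w(312,195),.03); print(bow,s); d=(bow-s)/np.linalg.norm(bow-s); y=np.degrees(np.arctan2(d[1],d[0])); g=bow-.046*d; print(y,g, "funnel",tri(w(312,178),tp(41,213)))
T=pose(); print(T,bot.get_obs()["q"]); print(rel(np.r_[g[:2],.003],y+90,T)); 
Z=T[:3,:3]; print("tilt fix rotvec deg (tool)",np.degrees(np.cross([0,0,1],Z.T@[0,0,-1])))
E
```

```text
[0.5412 0.3439 0.03  ] [0.4971 0.402  0.03  ]
-52.842410615556965 [0.5134 0.3805 0.03  ] funnel (array([0.5153, 0.3798, 0.067 ]), np.float64(0.0006904349206613416))
[[-0.6461  0.7631 -0.0152  0.5132]
 [ 0.7633  0.646  -0.0087  0.3772]
 [ 0.0032 -0.0173 -0.9998  0.2125]
 [ 0.      0.      0.      1.    ]] [-0.5829  0.4501 -0.2     1.6457  0.0937  1.0726 -0.1073]
(array([  1.8,   6. , 209.4]), 'tool-rz deg', np.float64(3.1))
tilt fix rotvec deg (tool) [-0.9903 -0.1823  0.    ]
```

Request:
move_arm --commands '[[[0, 0, 0, -1, -0.2, 3, 0.065], [0.0024, 0.0023, 0.048, 0, 0, 0, 0.065], [0, 0, 0.048, 0, 0, 0, 0.065], [0, 0, 0.048, 0, 0, 0, 0.065], [0, 0, 0.045, 0, 0, 0, 0.065], [0, 0, 0.0185, 0, 0, 0, 0.065], [0, 0, 0, 0, 0, 0, 0.065], [0, 0, 0, 0, 0, 0, 0.02], [0, 0, 0, 0, 0, 0, 0.02], [0, 0, 0, 0, 0, 0, 0.02], [0, 0, 0, 0, 0, 0, 0.02], [0, 0, -0.03, 0, 0, 0, 0.02], [0, 0, -0.05, 0, 0, 0, 0.02], [0, 0, -0.06, 0, 0, 0, 0.02], [0, 0, -0.06, 0, 0, 0, 0.02], [0, 0, 0, 0, 0, 0, 0.02]]]' --squeeze 40

```text
t: 22.6
eef_pos: [0.5156, 0.3836, 0.2113]
tool_rot: [0.003, 0.443, 0.896, 0.004]
contact_force: [0.5, 0.4, -1.2]
gripper_width: 0.417
grasp_force: 39.6
```

```bash
python3 - <<'E'
from h import *
T=pose(); print(T,bot.get_obs()["q"]); print(rel((.475,-.265,.11),-87.2+180,T),rel((.475,-.265,.11),-87.2,T))
print("pan1 corners")
E
```

```text
[[-0.6069  0.7947  0.0097  0.5156]
 [ 0.7948  0.6069  0.0052  0.3836]
 [-0.0018  0.0109 -0.9999  0.2113]
 [ 0.      0.      0.      1.    ]] [-0.6007  0.4444 -0.1862  1.6565  0.0961  1.0388 -0.165 ]
(array([-490.7, -427. ,   97.6]), 'tool-rz deg', np.float64(-55.4)) (array([-490.7, -427. ,   97.6]), 'tool-rz deg', np.float64(-55.4))
pan1 corners
```

Request:
move_arm --commands '[[[-0.0447, -0.0388, 0, 0, 0, 0, 0.02], [-0.0447, -0.0388, 0, 0, 0, 0, 0.02], [-0.0447, -0.0388, 0, 0, 0, 0, 0.02], [-0.0447, -0.0388, 0, 0, 0, 0, 0.02], [-0.0447, -0.0388, 0, 0, 0, 0, 0.02], [-0.0447, -0.0388, 0, 0, 0, 0, 0.02], [-0.0447, -0.0388, 0, 0, 0, 0, 0.02], [-0.0447, -0.0388, 0, 0, 0, 0, 0.02], [-0.0447, -0.0388, 0, 0, 0, 0, 0.02], [-0.0447, -0.0388, 0, 0, 0, 0, 0.02], [-0.0447, -0.0388, 0, 0, 0, 0, 0.02], [0, 0, 0, 0, 0, -9.25, 0.02], [0, 0, 0, 0, 0, -9.25, 0.02], [0, 0, 0, 0, 0, -9.25, 0.02], [0, 0, 0, 0, 0, -9.25, 0.02], [0, 0, 0, 0, 0, -9.25, 0.02], [0, 0, 0, 0, 0, -9.25, 0.02], [0, 0, 0, 0, 0, 0, 0.02]]]'

```text
t: 24.85
eef_pos: [0.4718, -0.2685, 0.2055]
tool_rot: [-0.0, -0.024, 1.0, -0.001]
contact_force: [-0.1, 0.6, -1.2]
gripper_width: 0.414
grasp_force: 39.7
```

```bash
python3 - <<'E'
from h import *
T=pose(); print(T,bot.get_obs()["q"]); print(rel((.475,-.265,.097),-87.2,T))
print("tilt fix rotvec deg (tool)",np.degrees(np.cross([0,0,1],T[:3,:3].T@[0,0,-1])))
E
```

```text
[[-0.9988 -0.0488 -0.0003  0.4718]
 [-0.0488  0.9988 -0.0022 -0.2685]
 [ 0.0004 -0.0022 -1.      0.2055]
 [ 0.      0.      0.      1.    ]] [ 0.446   0.2899 -0.0542  1.898   0.0217  0.9537  2.0012]
(array([ -3.4,   3.6, 108.5]), 'tool-rz deg', np.float64(-0.0))
tilt fix rotvec deg (tool) [-0.1279 -0.024   0.    ]
```

Request:
move_arm --commands '[[[-0.003, 0.0035, 0.045, 0, 0, 0, 0.02], [0, 0, 0.04, 0, 0, 0, 0.02], [0, 0, 0.015, 0, 0, 0, 0.02], [0, 0, 0.007, 0, 0, 0, 0.02], [0, 0, 0.003, 0, 0, 0, 0.02], [0, 0, 0, 0, 0, 0, 0.02], [0, 0, 0, 0, 0, 0, 0.055], [0, 0, 0, 0, 0, 0, 0.055], [0, 0, 0, 0, 0, 0, 0.055], [0, 0, -0.02, 0, 0, 0, 0.055], [0, 0, -0.05, 0, 0, 0, 0.055], [0, 0, -0.05, 0, 0, 0, 0.055], [0, 0, 0, 0, 0, 0, 0.055]]]'

```text
t: 26.48
eef_pos: [0.4777, -0.2662, 0.2203]
tool_rot: [0.004, -0.025, 1.0, -0.003]
contact_force: [-0.1, 0.6, -1.7]
gripper_width: 0.646
grasp_force: 0.0
```

```bash
python3 - <<'E'
from h import *
T=snap("w5"); print(T,bot.get_obs()["q"])
snap("top2",(240,145,440,265),3.8);snap("side2",(270,170,370,260),7)
a=cv2.imread("pics/top2.png");b=cv2.imread("pics/side2.png"); cv2.imwrite("pics/side2.png",b)
E
```

```text
[[-0.9987 -0.0501  0.0082  0.4777]
 [-0.0502  0.9987 -0.0061 -0.2662]
 [-0.0079 -0.0065 -0.9999  0.2203]
 [ 0.      0.      0.      1.    ]] [ 0.439   0.2776 -0.0557  1.8834  0.0214  0.9754  1.9946]
```

View pics/top2.png

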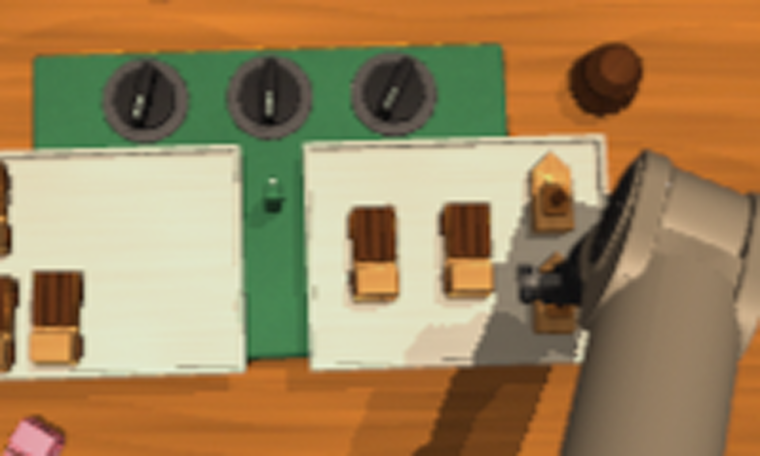

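View pics/w5.png

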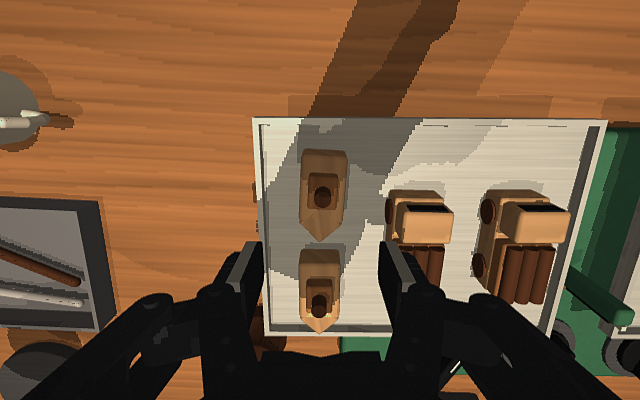

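Request:
move_arm --commands '[[[-0.0343, 0.042, -0.004, 0, 0, 0, 0.055], [-0.0343, 0.042, -0.004, 0, 0, 0, 0.055], [-0.0343, 0.042, -0.004, 0, 0, 0, 0.055], [-0.0343, 0.042, -0.004, 0, 0, 0, 0.055], [-0.0343, 0.042, -0.004, 0, 0, 0, 0.055], [-0.0343, 0.042, -0.004, 0, 0, 0, 0.055], [0, 0, 0, 0, 0, 0, 0.055], [0, 0, 0, 0, 0, 0, 0.055]]]'

```text
t: 27.62
eef_pos: [0.667, -0.0035, 0.2373]
tool_rot: [-0.002, -0.025, 1.0, -0.002]
contact_force: [0.2, -0.9, 0.3]
gripper_width: 0.645
grasp_force: 0.0
```

```bash
python3 - <<'E'
from h import *
T=snap("w6"); print(T,bot.get_obs()["q"])
E
```

```text
[[-0.9987 -0.0505 -0.0031  0.667 ]
 [-0.0505  0.9987 -0.0035 -0.0035]
 [ 0.0033 -0.0034 -1.      0.2373]
 [ 0.      0.      0.      1.    ]] [ 0.0188  0.4658 -0.1514  1.5577  0.0789  1.1267  1.469 ]
```

View pics/w6.png

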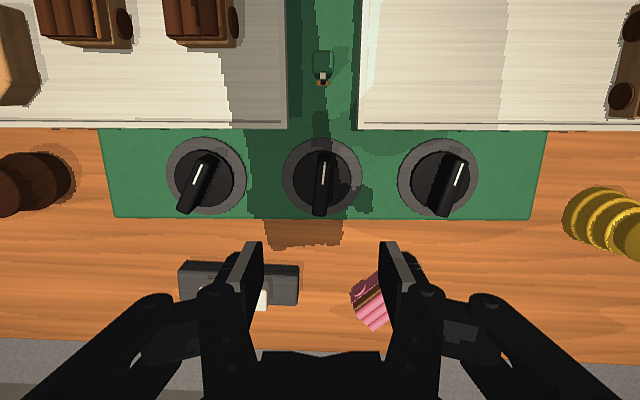

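```bash
python3 - <<'E'
from h import *
T=np.load("pics/w6.npy"); w=lambda u,v,z:plane(ray("wrist",(u,v),T),z)
t2=lambda x,y,z:plane(ray("top",(x/3.8+240-.3,y/3.8+145-.3)),z)
for n,c,m,a,b in (("mid",(322,177),((324,152),(322,178)),(270,115),(270,62)),("right",(206,175),((213,160),(186,211)),(385,110),(410,62)),("left",(438,176),((462,162),(441,213)),(139,115),(155,68))):
    p,q=w(*m[0],.094),w(*m[1],.094); d=q-p; e=t2(*b,.094)-t2(*a,.094)
    print(n,w(*c,.064),"wrist ang",np.degrees(np.arctan2(d[1],d[0])),"top ang",np.degrees(np.arctan2(e[1],e[0])),"rel tcp",rel(np.r_[w(*c,.064)[:2],.07],np.degrees(np.arctan2(d[1],d[0]))-90,T))
im=cv2.imread("pics/w6.png")
g=cv2.cvtColor(im,cv2.COLOR_BGR2GRAY)
for n,(u,v) in {"mid":(322,177),"right":(206,175),"left":(438,176)}.items():   # white marks
    s=im[v-30:v+35,u-30:u+30].min(2)>120; y,x=np.nonzero(s)
    if len(x)<5: print(n,len(x)); continue
    (cx,cy),ax=(x.mean(),y.mean()),np.linalg.svd(np.c_[x-x.mean(),y-y.mean()])[2][0]
    p,q=w(u-30+cx-10*ax[0],v-30+cy-10*ax[1],.094),w(u-30+cx+10*ax[0],v-30+cy+10*ax[1],.094); d=q-p; d*=np.sign(d[0])
    print(n,len(x),u-30+cx,v-30+cy,np.degrees(np.arctan2(d[1],d[0])))
E
```

```text
mid [ 0.6725 -0.0011  0.064 ] wrist ang -1.260463027597086 top ang 0.948491103293913 rel tcp (array([ -6.1,   2.6, 167.2]), 'tool-rz deg', np.float64(4.2))
right [ 0.6764 -0.1171  0.064 ] wrist ang -28.855462801985176 top ang -26.611907997420634 rel tcp (array([  -4.2, -113.4,  167.6]), 'tool-rz deg', np.float64(31.8))
left [0.6654 0.1146 0.064 ] wrist ang -12.523012896042149 top ang -16.76099248172724 rel tcp (array([ -4.9, 118.6, 166.8]), 'tool-rz deg', np.float64(15.4))
mid 30 323.1 174.8 -2.4501296964020494
right 52 197.09615384615384 173.80769230769232 -25.618460789467875
left 52 458.1923076923077 173.8846153846154 -10.998256148811386
```

Request:
move_arm --commands '[[[-0.005, 0.0012, 0, 0, 0, 4, 0.05], [0, 0, 0.045, 0, 0, 0, 0.05], [0, 0, 0.05, 0, 0, 0, 0.05], [0, 0, 0.045, 0, 0, 0, 0.05], [0, 0, 0.0245, 0, 0, 0, 0.05], [0, 0, 0, 0, 0, 0, 0.05], [0, 0, 0, 0, 0, 0, 0], [0, 0, 0, 0, 0, 0, 0], [0, 0, 0, 0, 0, 0, 0], [0, 0, 0, 0, 0, 0, 0]]]' --squeeze 50

```text
t: 28.92
eef_pos: [0.6742, -0.0025, 0.0768]
tool_rot: [0.002, 0.01, 1.0, -0.002]
contact_force: [-0.9, -2.6, 6.6]
gripper_width: 0.149
grasp_force: 52.4
```

Request:
move_arm --commands '[[[0, 0, -0.001, 0, 0, 10, 0], [0, 0, 0, 0, 0, 10, 0], [0, 0, 0, 0, 0, 10, 0], [0, 0, 0, 0, 0, 10, 0], [0, 0, 0, 0, 0, 10, 0], [0, 0, 0, 0, 0, 10, 0], [0, 0, 0, 0, 0, 10, 0], [0, 0, 0, 0, 0, 10, 0], [0, 0, 0, 0, 0, 10, 0], [0, 0, 0, 0, 0, 10, 0], [0, 0, 0, 0, 0, 10, 0], [0, 0, 0, 0, 0, 8, 0], [0, 0, 0, 0, 0, 0, 0]]]'

```text
t: 30.55
eef_pos: [0.6762, -0.0013, 0.0769]
tool_rot: [0.003, 0.862, 0.506, 0.002]
contact_force: [9.1, -0.9, -5.2]
gripper_width: 0.149
grasp_force: 51.0
```

```bash
cat > st.py <<'E'
from h import *
o=bot.get_obs();T=pose(o); print(T[:3,3],"x-axis ang",np.degrees(np.arctan2(T[1,0],T[0,0])),"tilt fix",np.degrees(np.cross([0,0,1],T[:3,:3].T@[0,0,-1])),"F",o["contact_force"],"M",o["torque"],"q7",o["q"][6],o["gripper_width"])
E
python3 st.py
```

```text
[ 0.6762 -0.0013  0.0769] x-axis ang 60.8545348551502 tilt fix [ 0.4469 -0.0517  0.    ] F [ 9.0877 -0.8592 -5.2345] M [-0.0461 -1.6234 -0.0503] q7 -0.3359421603691374 0.149191924269688
```

Request:
move_arm --commands '[[[0, 0, 0, 0, 0, 4, 0], [0, 0, 0, 0, 0, 4, 0], [0, 0, 0, 0, 0, 0, 0], [0, 0, 0, 0, 0, 0, 0]]]'

```text
t: 31.05
eef_pos: [0.6764, -0.0011, 0.077]
tool_rot: [0.003, 0.894, 0.448, 0.003]
contact_force: [8.3, -0.9, -3.9]
gripper_width: 0.149
grasp_force: 62.8
```

```bash
python3 st.py
```

```text
[ 0.6764 -0.0011  0.077 ] x-axis ang 53.18005874672077 tilt fix [ 0.4671 -0.0989  0.    ] F [ 8.2686 -0.8574 -3.8716] M [-0.2164 -1.7075  1.378 ] q7 -0.446649261111482 0.14931222856701107
```

Request:
move_arm --commands '[[[0, 0, 0, 0, 0, 0, 0.05], [0, 0, 0, 0, 0, 0, 0.05], [0, 0, 0, 0, 0, 0, 0.05], [0, 0, -0.03, 0, 0, 0, 0.05], [0, 0, -0.05, 0, 0, 0, 0.05], [0, 0, 0, 0, 0, -10.2, 0.05], [0, 0, 0, 0, 0, -10.2, 0.05], [0, 0, 0, 0, 0, -10.2, 0.05], [0, 0, 0, 0, 0, -10.2, 0.05], [0, 0, 0, 0, 0, -10.2, 0.05], [0, 0, 0, 0, 0, -10.2, 0.05], [0, 0, 0, 0, 0, -10.2, 0.05], [0, 0, 0, 0, 0, -10.2, 0.05], [0, 0, 0, 0, 0, -10.2, 0.05], [0, 0, 0, 0, 0, -10.2, 0.05], [0, 0, 0, 0, 0, -10.2, 0.05], [0.0192, 0.0555, 0, 0, 0, 0, 0.05], [0.0192, 0.0555, 0, 0, 0, 0, 0.05], [0, 0, 0, 0, 0, 0, 0.05], [0, 0, 0, 0, 0, 0, 0.05]]]'

```text
t: 33.55
eef_pos: [0.6642, 0.1151, 0.1554]
tool_rot: [0.0, 0.13, 0.992, -0.002]
contact_force: [0.0, -1.0, 0.2]
gripper_width: 0.584
grasp_force: 0.0
```

```bash
cat >> st.py <<'E'
import sys
if len(sys.argv)>1: print(rel([float(a) for a in sys.argv[1:4]],float(sys.argv[4])-90,T))
E
python3 st.py .667 .116 .073 -14.5; python3 - <<'E'
from h import *
im=imaging.read_camera("top")
cv2.imwrite("pics/t3.png",im[:,:,::-1])
E
```

```text
[0.6642 0.1151 0.1554] x-axis ang 165.10932509944053 tilt fix [-0.1919  0.0534  0.    ] F [ 0.0357 -0.9818  0.2128] M [-0.0257  0.0103 -0.0344] q7 1.0341521670985148 0.5837519214866245
(array([-2.4,  1.8, 82.4]), 'tool-rz deg', np.float64(-0.4))
```

Down, grip, and turn the left knob about 110 degrees.

Request:
move_arm --commands '[[[-0.0024, 0.0015, 0.04, 0, 0, 0, 0.05], [0, 0, 0.032, 0, 0, 0, 0.05], [0, 0, 0.0085, 0, 0, 0, 0.05], [0, 0, 0, 0, 0, 0, 0], [0, 0, 0, 0, 0, 0, 0], [0, 0, 0, 0, 0, 0, 0], [0, 0, 0, 0, 0, 0, 0]]]'

```text
t: 34.48
eef_pos: [0.669, 0.1174, 0.0769]
tool_rot: [0.002, 0.13, 0.992, -0.0]
contact_force: [2.9, 4.8, 3.3]
gripper_width: 0.146
grasp_force: 53.3
```

Request:
move_arm --commands '[[[0, 0, 0, 0, 0, 10, 0], [0, 0, 0, 0, 0, 10, 0], [0, 0, 0, 0, 0, 10, 0], [0, 0, 0, 0, 0, 10, 0], [0, 0, 0, 0, 0, 10, 0], [0, 0, 0, 0, 0, 10, 0], [0, 0, 0, 0, 0, 10, 0], [0, 0, 0, 0, 0, 10, 0], [0, 0, 0, 0, 0, 10, 0], [0, 0, 0, 0, 0, 10, 0], [0, 0, 0, 0, 0, 6, 0], [0, 0, 0, 0, 0, 4, 0], [0, 0, 0, 0, 0, 0, 0], [0, 0, 0, 0, 0, 0, 0]]]'

```text
t: 36.22
eef_pos: [0.6707, 0.1183, 0.077]
tool_rot: [0.002, 0.886, 0.464, 0.003]
contact_force: [8.5, 5.0, 0.2]
gripper_width: 0.15
grasp_force: 53.7
```

```bash
python3 st.py
```

```text
[0.6707 0.1183 0.077 ] x-axis ang 55.261657490695505 tilt fix [ 0.3815 -0.2419  0.    ] F [8.469  4.9708 0.1982] M [ 1.0758 -1.685   0.6191] q7 -0.5562185711818559 0.15014567111437754
```

Request:
move_arm --commands '[[[0, 0, 0, 0, 0, 4, 0], [0, 0, 0, 0, 0, 0, 0]]]'

```text
t: 36.48
eef_pos: [0.6708, 0.1184, 0.0771]
tool_rot: [0.002, 0.901, 0.434, 0.003]
contact_force: [8.1, 4.0, 1.2]
gripper_width: 0.151
grasp_force: 76.7
```

```bash
python3 st.py
```

```text
[0.6708 0.1184 0.0771] x-axis ang 51.430777512268264 tilt fix [ 0.4075 -0.2301  0.    ] F [8.0746 3.9762 1.2099] M [ 0.8438 -1.67    1.8791] q7 -0.6118311793473047 0.15052996898357573
```

Request:
move_arm --commands '[[[0, 0, 0, 0, 0, 0, 0.05], [0, 0, 0, 0, 0, 0, 0.05], [0, 0, 0, 0, 0, 0, 0.05], [0, 0, -0.03, 0, 0, 0, 0.05], [0, 0, -0.05, 0, 0, 0, 0.05], [0, 0, 0, 0, 0, -10, 0.05], [0, 0, 0, 0, 0, -10, 0.05], [0, 0, 0, 0, 0, -10, 0.05], [0, 0, 0, 0, 0, -10, 0.05], [0, 0, 0, 0, 0, -10, 0.05], [0, 0, 0, 0, 0, -10, 0.05], [0, 0, 0, 0, 0, -10, 0.05], [0, 0, 0, 0, 0, -10, 0.05], [0, 0, 0, 0, 0, -10, 0.05], [0, 0, 0, 0, 0, -10.5, 0.05], [-0.029, -0.052, 0, 0, 0, 0, 0.05], [-0.029, -0.052, 0, 0, 0, 0, 0.05], [-0.029, -0.052, 0, 0, 0, 0, 0.05], [-0.029, -0.052, 0, 0, 0, 0, 0.05], [0, 0, 0, 0, 0, 0, 0.05]]]'

```text
t: 38.98
eef_pos: [0.6685, -0.1308, 0.1557]
tool_rot: [0.001, 0.251, 0.968, -0.004]
contact_force: [0.2, 0.2, 0.1]
gripper_width: 0.584
grasp_force: 0.0
```

```bash
python3 st.py .679 -.120 .073 -27
```

```text
[ 0.6685 -0.1308  0.1557] x-axis ang 150.96326398526563 tilt fix [-0.3834  0.162   0.    ] F [0.1811 0.2024 0.053 ] M [ 0.0112 -0.0469  0.0182] q7 1.2301274604338523 0.5844585730258411
(array([-3.7, 15.1, 82.6]), 'tool-rz deg', np.float64(-2.0))
```

Request:
move_arm --commands '[[[-0.0035, 0.0145, 0, 0, 0, -2, 0.05], [0, 0, 0.04, 0, 0, 0, 0.05], [0, 0, 0.032, 0, 0, 0, 0.05], [0, 0, 0.0085, 0, 0, 0, 0.05], [0, 0, 0, 0, 0, 0, 0], [0, 0, 0, 0, 0, 0, 0], [0, 0, 0, 0, 0, 0, 0], [0, 0, 0, 0, 0, 0, 0]]]'

```text
t: 39.98
eef_pos: [0.675, -0.1188, 0.0759]
tool_rot: [-0.003, 0.231, 0.973, -0.006]
contact_force: [-14.9, -14.1, 5.1]
gripper_width: 0.151
grasp_force: 51.5
```

Request:
move_arm --commands '[[[0, 0, 0, 0, 0, 10, 0], [0, 0, 0, 0, 0, 10, 0], [0, 0, 0, 0, 0, 10, 0], [0, 0, 0, 0, 0, 10, 0], [0, 0, 0, 0, 0, 10, 0], [0, 0, 0, 0, 0, 10, 0], [0, 0, 0, 0, 0, 10, 0], [0, 0, 0, 0, 0, 10, 0], [0, 0, 0, 0, 0, 10, 0], [0, 0, 0, 0, 0, 7, 0], [0, 0, 0, 0, 0, 3, 0], [0, 0, 0, 0, 0, 0, 0], [0, 0, 0, 0, 0, 0, 0]]]'

```text
t: 41.6
eef_pos: [0.6848, -0.1159, 0.0762]
tool_rot: [0.008, 0.892, 0.452, 0.002]
contact_force: [17.0, -14.9, -21.4]
gripper_width: 0.144
grasp_force: 58.6
```

```bash
python3 st.py
```

```text
[ 0.6848 -0.1159  0.0762] x-axis ang 53.685925383652744 tilt fix [ 0.9081  0.1923 -0.    ] F [ 16.9905 -14.9152 -21.3657] M [-3.0273 -3.2451  1.0292] q7 -0.18774165373498614 0.144473314783446
```

Request:
move_arm --commands '[[[0, 0, 0, 0, 0, 3, 0], [0, 0, 0, 0, 0, 0, 0], [0, 0, 0, 0, 0, 0, 0.05], [0, 0, 0, 0, 0, 0, 0.05], [0, 0, 0, 0, 0, 0, 0.05], [0, 0, -0.03, 0, 0, 0, 0.05], [0, 0, -0.05, 0, 0, 0, 0.05], [0, 0, -0.06, 0, 0, 0, 0.05], [0, 0, -0.06, 0, 0, 0, 0.05], [-0.03, 0.05, 0, 0, 0, 0, 0.05], [-0.03, 0.05, 0, 0, 0, 0, 0.05], [-0.03, 0.05, 0, 0, 0, 0, 0.05], [0, 0, 0, 0, 0, 0, 0.05]]]'

```text
t: 43.22
eef_pos: [0.7371, -0.2818, 0.2751]
tool_rot: [0.002, 0.906, 0.424, -0.002]
contact_force: [-0.6, -0.3, -0.1]
gripper_width: 0.588
grasp_force: 0.0
```

```bash
python3 - <<'E'
from h import *
a=imaging.read_camera("top")[145:255,215:420,::-1]; b=imaging.read_camera("side")[150:290,270:400,::-1]; 
a=cv2.resize(a,(615,330),interpolation=2); b=cv2.resize(b,(240,258),interpolation=2)
T=pose(); c=cv2.resize(np.ascontiguousarray(imaging.read_camera("wrist")[:,:,::-1]),(413,258))
o=np.zeros((590,655,3),np.uint8); o[:330,:615]=a; o[332:,:240]=b; o[332:,242:655]=c; cv2.imwrite("pics/end.png",o)
E
python3 st.py
```

```text
[ 0.7391 -0.2739  0.2756] x-axis ang 50.649757228802166 tilt fix [ 0.0748  0.0348 -0.    ] F [ 0.0766 -0.2569  0.0681] M [ 0.0049 -0.0265 -0.0118] q7 -0.1317329169995372 0.5855018000794354
```

View pics/end.png

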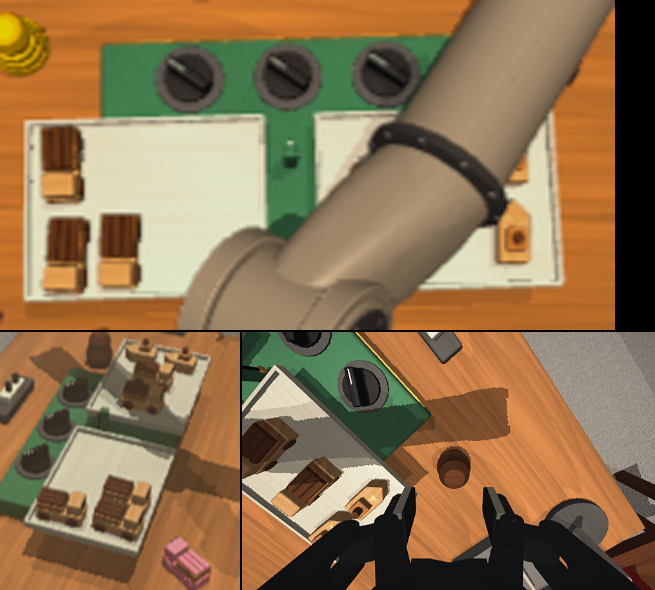

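```bash
python3 -c "
from station import bot
print(bot.hand_in())"
```

```text
the job is handed in; nothing more can be done
None
```

The job is handed in with no verdict shown: five lorries and two boats stand upright in the pans (three lorries left, two lorries and both boats right), the needle points straight up, and the middle, then left, then right knobs were turned to their stops.

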